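# Test the analyser's mushroom stop and reset it

## Robot

A 7-joint arm with a two-finger parallel gripper is mounted at the origin on a cart in front of the work surface, level with it; the furniture and walls round the work are solid. World frame = base frame: x ahead of the robot, y to its left, z up, the work surface at z = 0. Lengths are in mm, angles in rad, forces in N, time in s.
With the tool pointing down it reaches from about 425 to 975 mm from the base axis. Payload 16.7 kg.
Tool frame: the origin (TCP) lies on the mounting face of the last link; the fingertips stand ahead of it and the grasp point (between the pads) lies 155 mm ahead of it (robot.tcp_to_tips is the y of the fingertips in the tool frame, in mm); y points along the fingers, x is the direction in which the jaws open and shut, and the axes are right-handed (so a half turn about y gives the same grasp; the last joint's range is limited). The gripper opens to 85 mm and grips with 20 to 120 N. Pads are 22 mm wide; open, the fingers measure 114 mm over their backs; the gripper's body (76 mm by 85 mm) begins 54 mm behind the grasp point. The pads swing forward as they close: fully open they stand 13 mm farther back than shut.
Start: joints at [1.153, 0.426, 0.074, 1.606, -0.034, 1.111, -0.067], TCP at [178.579, -650.92, 404.702] pointing down, gripper open.
Joint ranges: [-2.85, 2.85], [-0.5, 2.14], [-1.23, 1.37], [0.21, 2.46], [-1.02, 4.16], [0.16, 2.05], [-2.73, 2.73]. Speed limits (rad/s): [1.89, 1.89, 2.39, 2.39, 3.01, 3.01, 3.01].

## Interface

Orientations are given as a rotation vector (axis times angle).
In Python, from bench import robot, vision gives the robot as it stands.
- The arm moves only by the tool servo_tool, never from a script. Its argument "deltas" is one flat list of numbers, 5 for each row, row after row: the shift along the tool's x, y, z in mm, then the turn about the tool's y in degrees, then the finger opening in mm, from 0 to 85.4. In form: [tx, ty, tz, yaw, grip, tx, ty, tz, yaw, grip, ...]. A call has exactly 8 rows; each row is the pose to reach, as a shift and turn from the pose commanded when the call began, along the tool's axes at that moment; what a row does not reach only later rows make up. A row lasts 1/12 s, in which the tool goes at most 41.7 mm and 7.16 degrees, less where a joint would pass 70% of its speed; a pose out of reach is approached as far as the arm can. A call with a gripper value outside its range is refused whole. The fingers move at their own pace and stop on an object; "squeeze" is the grip in N (left out, the last holds). Time passes only in rows, so rows that repeat a pose let the fingers close, or fill a call up. It gives the time, the measured TCP pose, the force and the opening at its end, in the units of the state.
- robot.observe(): the state, without advancing time (a new reading comes with each control period).
- vision.read_camera(name): name is "side" or "top"; returns a dict with "pixels" (400x640x3 uint8, red, green, blue), "vfov" (degrees; the focal length in pixels is half the picture's height over the tangent of half this angle, whatever the lens; pixels are square), "cx", "cy" (the principal point, pixels), "dist" ([k1, k2, p1, p2, k3] as OpenCV has them; the pictures are not rectified), "origin" and "attitude" of the camera in the world. Camera axes: x right, y down, z forward; pixel columns grow to the right and rows downward; lengths in mm; the calibration is good to about 2 mm. A picture is of the moment at which its call begins. There is no depth.
- robot.sign_off(): hands the job in, once; it reports no verdict.
The state is a dict: "time": time; "qpos": joint angles; "qvel": joint speeds; "joint_efforts": joint torques, N m; "tcp_pos": TCP position; "tool_rot": TCP orientation; "wrist_force": force on the tool from outside, world axes, zero at the start; "wrist_torque": the same for the moment, N m; "grip_width": opening from 0.0 (shut) to 1.0 (fully open).
Only numpy, scipy, OpenCV 4.12 (cv2) and the standard library are available. Lean on these libraries where they do the work, as an engineer would, in place of code of your own. Each camera call takes 0.05 s, during which the arm holds its last target.

## Task

Test the texture analyser's stop station with the fingertips: press the winged mushroom head straight in until it latches, and take the hand off so that it is seen to stay in. Then twist it clockwise (seen from above) by pushing a wing from one side, without pinching the wing, until it springs out again, and after that press the flat round button on the other box fully down and let it come back up. Leave the loose things around them standing where they are and pick nothing up.

Things in the scene. Friction and masses are not known exactly. Their poses are not given: they have to be found in the camera images.
- stop_station: the stop station: grey square enclosure, 80 x 80 mm, 50 mm tall, fixed to the desk, carrying a black mushroom head with two wings. Origin at the centre of its underside; z up; turned by up to 0.5 rad either way. It may be the left or the right one of the two boxes.
- stop_top (a point): top centre of the mushroom head, on its axis, 98 mm above the desk when the head is out; moves with the head. The dome is 54 mm across and 28 mm tall, with a flat top 30 mm across. At rest the wings lie along this frame's y axis.
- wing_left (a point): middle of the wing on the head's left (+y of the stop station at rest), 45 mm from the head's axis and 16 mm below the top of the dome. A wing is a bar 12 mm thick and 16 mm tall that reaches from the dome out to 58 mm from the axis; its underside is 24 mm above the enclosure when the head is out, 16 mm when latched. Turns and sinks with the head. Clockwise from above, this wing moves away from the robot.
- wing_right (a point): the same on the opposite wing (-y of the station at rest); clockwise from above, it moves towards the robot. Either wing may be used.
- stop_press (a joint): how far the head is pressed in, m: 0 fully out, 0.0105 hard stop. A spring pushes it out: pressing meets up to about 7 N near mid-travel, less just before it latches, and 6 N when fully in. Pressed past about 0.0085 it latches and then stays at about 0.007 when let go. It latches only if the twist is near 0.
- stop_twist (a joint): how far the head is twisted clockwise seen from above, rad: 0 at rest, stop at 1.1. A light spring (0.03 to 0.08 N m, about 2 N at a wing) turns it back to 0. When latched, a twist of about 0.65 lets the head go and it springs out; going on to 0.95 does no harm.
- stop_push_flanks: the two upright faces of the wings that are pushed to turn the head clockwise (one on each wing; origin that of the stop station's head: at desk level on its axis when the head is out)
- stop_far_flanks: the two opposite upright faces of the wings (same origin); pushing both faces of a wing at once is pinching
- reset_box: the reset box: grey square enclosure of the same size (80 x 80 x 50 mm), fixed to the desk, carrying one low flat round black button and no wings. Origin at the centre of its underside.
- reset_button_top (a point): centre of the top of the flat round button, 32 mm across, 72 mm above the desk when out; its collar, 48 mm across, is 62 mm above the desk.
- reset_button (a joint): how far the reset button is pressed, m: 0 out, 0.006 hard stop; spring return, about 5 N at the bottom (1.5 N to start)
- weight_500: bystander, loose: largest turned metal weight with a knob, 40 mm across, 60 mm tall; origin at the centre of its underside
- weight_200: bystander, loose: middle metal weight with a knob, 30 mm across, 45 mm tall; origin at the centre of its underside
- weight_100: bystander, loose: smallest metal weight with a knob, 23 mm across, 37 mm tall, standing between the two boxes; origin at the centre of its underside
- probe_cylinder: bystander, loose: slim turned cylinder probe with a threaded top, 20 mm across, 72 mm tall; origin at the centre of its underside
- probe_radius: bystander, loose: slim turned rounded probe with a threaded top, 21 mm across, 52 mm tall; origin at the centre of its underside
- cup_stack: bystander, loose: stack of white cups, 54 mm across, 80 mm tall; origin at the centre of its underside
- dropper_bottle: bystander, loose: brown bottle with a dropper top, 26 mm across, 96 mm tall, standing behind the boxes; origin at the centre of its underside
- reset_button_base: the collar in which the reset button sits, with the button; origin at the centre of the collar's underside, 50 mm above the desk

How it is judged:
By the outcome, as a careful person would: the job done as asked, in the order asked, and still so for the second after the job is handed in, with the robot touching nothing.
It also fails if it takes over 54 s, if anything falls off the work surface, if the arm or the gripper's body presses on something with over 40 N, if the wrist force passes 120 N, or if a joint passes its speed limit or range.

## Working session

There is one attempt and no reset: what is moved stays moved. The work goes in short steps, Python scripts to look and compute and a tool call to move; the robot and the scene stay as the last step left them, time stands still between calls to the robot, and variables do not carry over. Pictures are saved under pics/ and viewed, and the job is handed in when it is done.

Besides the shell and the picture viewer there is one more tool, called in YAML: its name, and indented under it one key for each argument. servo_tool: Moves the arm, as the interface text tells. Its arguments: {"type":"object","properties":{"deltas":{"type":"array"},"squeeze":{"type":"number"}},"required":["deltas"]}

```bash
ls; mkdir -p pics; python3 - <<'E'
from bench import robot, vision
import cv2
s=robot.observe()
for k,v in s.items(): print(k,v)
print(robot.tcp_to_tips)
for n in("side","top"):
    c=vision.read_camera(n); cv2.imwrite(f"pics/{n}0.png",c["pixels"][:,:,::-1])
    print(n,{k:v for k,v in c.items() if k!="pixels"})
E
```

```text
pics
time 0.0
qpos [ 1.15350456  0.42672338  0.07384148  1.60660176 -0.03404809  1.11080754
 -0.06711959]
qvel [ 0.00165802  0.00071413 -0.00048576 -0.0008316  -0.00166546  0.00124608
  0.00090174]
joint_efforts [-1.98664377e-03 -9.49848533e+01  3.76035959e+00 -4.63526666e+01
  1.92865479e-02  1.00480369e-02  8.76460462e-06]
tcp_pos [ 178.54323968 -650.76666283  404.01826148]
tool_rot [-1.3233644   1.01052281 -1.00869742]
wrist_force [ 0.03175319 -0.73247493 -0.31939315]
wrist_torque [ 0.02154978 -0.01377083  0.03365657]
grip_width 1.0011265167412422
173.4
side {'vfov': 47.36363097400609, 'cx': 314.7350959381707, 'cy': 201.10687102725615, 'dist': array([-0.02716747,  0.        ,  0.        ,  0.        ,  0.        ]), 'origin': array([1282.89164832,  211.07196005,  533.15096426]), 'attitude': array([-1.3205701 , -1.87035817,  1.08938059])}
top {'vfov': 43.83880195221509, 'cx': 320.6992573553535, 'cy': 202.89993500539546, 'dist': array([-0.11997732,  0.        ,  0.        ,  0.        ,  0.        ]), 'origin': array([ 340.50881803,  -33.01616369, 1022.41042704]), 'attitude': array([-1.9337444 ,  2.27150535, -0.25684726])}
```

View pics/side0.png

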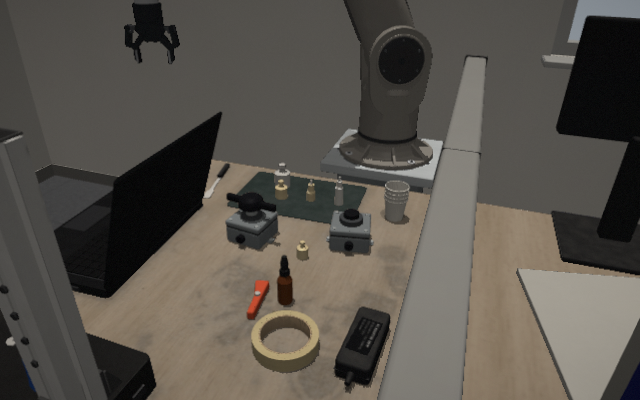

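View pics/top0.png

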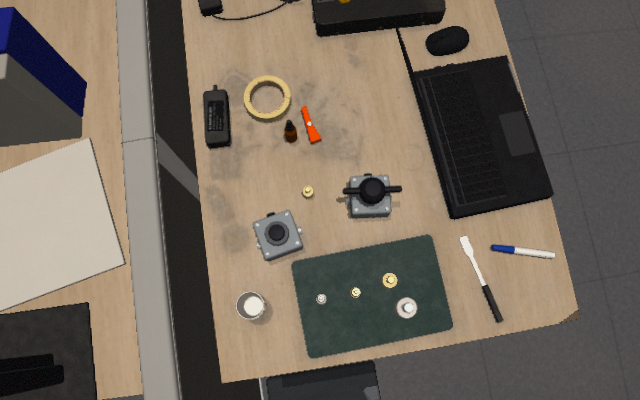

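```bash
cat > h.py <<'E'
import numpy as np, cv2
from scipy.spatial.transform import Rotation as R
from scipy.optimize import least_squares
from bench import robot, vision
def cam(n):
    c=vision.read_camera(n); f=200/np.tan(np.radians(c['vfov']/2))
    c['K']=np.array([[f,0,c['cx']],[0,f,c['cy']],[0,0,1.]]); c['Rw']=R.from_rotvec(c['attitude']).as_matrix(); return c
def proj(c,P):
    P=np.atleast_2d(np.array(P,float)); q=(P-c['origin'])@c['Rw']
    return cv2.projectPoints(q,np.zeros(3),np.zeros(3),c['K'],np.array(c['dist']))[0][:,0]
def onz(c,uv,z):
    uv=np.array(uv,float).reshape(-1,1,2); p=cv2.undistortPoints(uv,c['K'],np.array(c['dist']))[:,0]
    d=np.c_[p,np.ones(len(p))]@c['Rw'].T; t=(z-c['origin'][2])/d[:,2]
    return c['origin']+d*t[:,None]
def save(c,name,box=None,k=1):
    im=c['pixels'][:,:,::-1].copy()
    if box: x0,y0,x1,y1=box; im=cv2.resize(im[y0:y1,x0:x1],None,fx=k,fy=k,interpolation=cv2.INTER_CUBIC)
    im=cv2.convertScaleAbs(im,alpha=1.6,beta=15)
    cv2.imwrite('pics/'+name,im)
E
python3 - <<'E'
from h import *
c=cam('top'); save(c,'t1.png',(240,160,410,280),4.7)
c=cam('side'); save(c,'s1.png',(215,175,415,315),4)
E
```

```text
(no output)
```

View pics/t1.png

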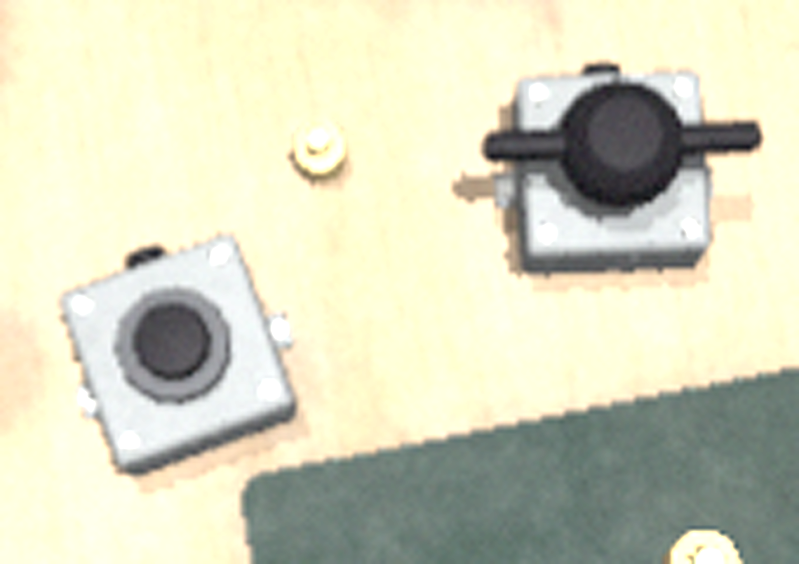

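View pics/s1.png

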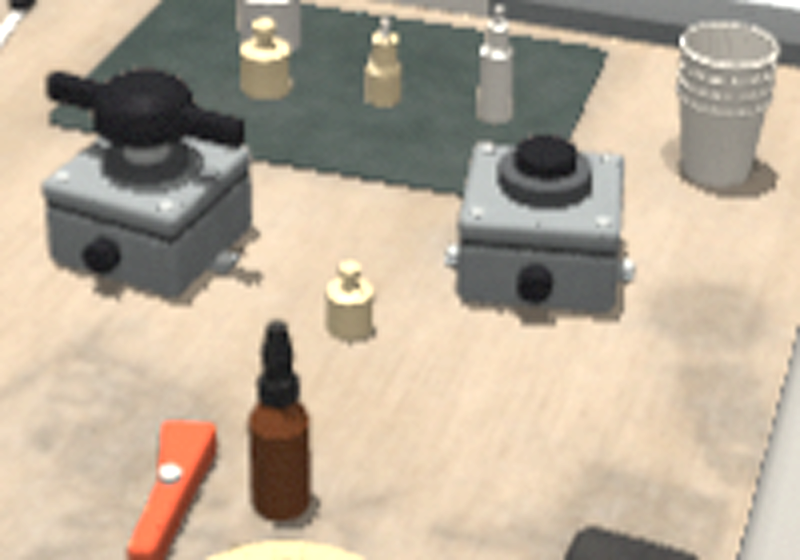

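```bash
cat > fit.py <<'E'
from h import *
T=cam('top');S=cam('side')
t=lambda a:np.array(a,float)/4.7+[240,160]
s=lambda a:np.array(a,float)/4+[215,175]
for nm,cs in(('stop',[(520,78),(697,75),(708,245),(522,255)]),('reset',[(63,302),(225,237),(292,402),(130,465)])):
    P=onz(T,t(cs),49); print(nm,P.mean(0).round(1)); 
    e=P[1]-P[0]+P[2]-P[3]; print('angle of -y edge',np.arctan2(e[0],-e[1]), np.linalg.norm(e)/2)
w=onz(T,t([(485,147),(760,135)]),82);print('wing ends',w.round(1),w.mean(0),np.linalg.norm(w[1]-w[0]))
print('flat top',onz(T,t([(630,132)]),98),'side',onz(S,s([(152,90)]),98))
print('button',onz(T,t([(171,342)]),72),onz(S,s([(547,152)]),72))
ob={'w100':((320,143),37)}
print('w100',onz(T,t([(318,140)]),37),onz(S,s([(349,268)]),37))
print('bottle',onz(T,[(290,124)],96),onz(S,s([(276,328)]),96))
o=onz(T,[(321,298),(356,292),(390,280),(406,307),(252,306)],40);print('others z40',o.round(0))
# laptop lid
print(proj(S,[[600,-300,0]]),proj(T,[[500,-300,0]]))
E
python3 fit.py
```

```text
stop [ 563. -169.   49.]
angle of -y edge -0.12363308015566016 78.2987120981117
reset [511.7  26.9  49. ]
angle of -y edge 0.22322025988588629 73.34657123219883
wing ends [[ 570.4 -113.5   82. ]
 [ 557.2 -227.7   82. ]] [ 563.76781593 -170.5824041    82.        ] 115.0057696636761
flat top [[ 563.23004893 -171.82067566   98.        ]] side [[ 569.8610037  -160.37702649   98.        ]]
button [[511.74147316  27.52095884  72.        ]] [[517.02728577  29.63794347  72.        ]]
w100 [[596.081638   -46.02882125  37.        ]] [[598.81078614 -45.12906813  37.        ]]
bottle [[720.23709923 -31.23631421  96.        ]] [[730.60720403 -27.27605651  96.        ]]
others z40 [[ 376.  -38.   40.]
 [ 376. -108.   40.]
 [ 388. -178.   40.]
 [ 332. -199.   40.]
 [ 382.   97.   40.]]
[[189.80310867 233.33819271]] [[434.26464689 219.19375058]]
```

```bash
cat > ov.py <<'E'
from h import *
T=cam('top');S=cam('side')
def frame(xy,th): 
    c,s_=np.cos(th),np.sin(th); return lambda p:(np.array(p,float)[:,:2]@np.array([[c,s_],[-s_,c]])+xy,np.array(p,float)[:,2])
def pts(xy,th,p): a,z=frame(xy,th)(p); return np.c_[a,z]
a=np.linspace(0,2*np.pi,60)
circ=lambda r,z:np.c_[r*np.cos(a),r*np.sin(a),0*a+z]
sq=lambda z:np.array([[40,40,z],[40,-40,z],[-40,-40,z],[-40,40,z],[40,40,z]])
for c,b,k,n in((T,(240,160,410,280),4.7,'t2.png'),(S,(215,175,415,315),4,'s2.png')):
    im=cv2.convertScaleAbs(cv2.resize(c['pixels'][:,:,::-1][b[1]:b[3],b[0]:b[2]],None,fx=k,fy=k),alpha=1.6,beta=15)
    def dr(P,col):
        q=((proj(c,P)-b[:2]+.5)*k).astype(np.int32); cv2.polylines(im,[q],False,col,1)
    for xy,th,L in(((564,-170),-.12,[circ(15,98),circ(27,70),sq(50),sq(0),np.array([[6,58,90],[6,-58,90],[-6,-58,90],[-6,58,90],[6,58,90]])]),((512,27.5),.22,[circ(16,72),circ(24,62),sq(50),sq(0)])):
        for p in L: dr(pts(np.array(xy),th,p),(0,0,255))
    cv2.imwrite('pics/'+n,im)
save(T,'t3.png',(380,0,580,240),2.5); save(S,'s3.png',(0,80,260,320),2.4)
s=robot.observe(); print(R.from_rotvec(s['tool_rot']).as_matrix().round(3))
E
python3 ov.py
```

```text
[[ 0.264 -0.     0.964]
 [-0.964  0.     0.264]
 [-0.    -1.     0.   ]]
```

View pics/t2.png

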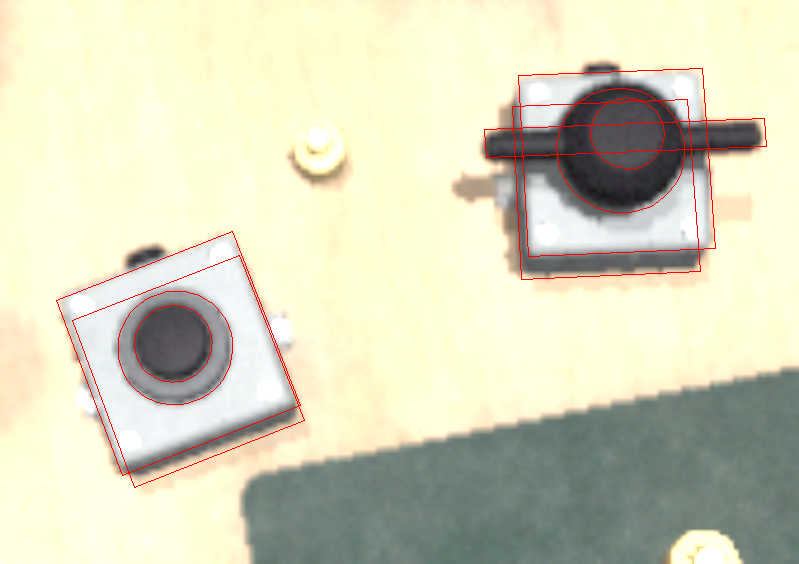

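View pics/s2.png

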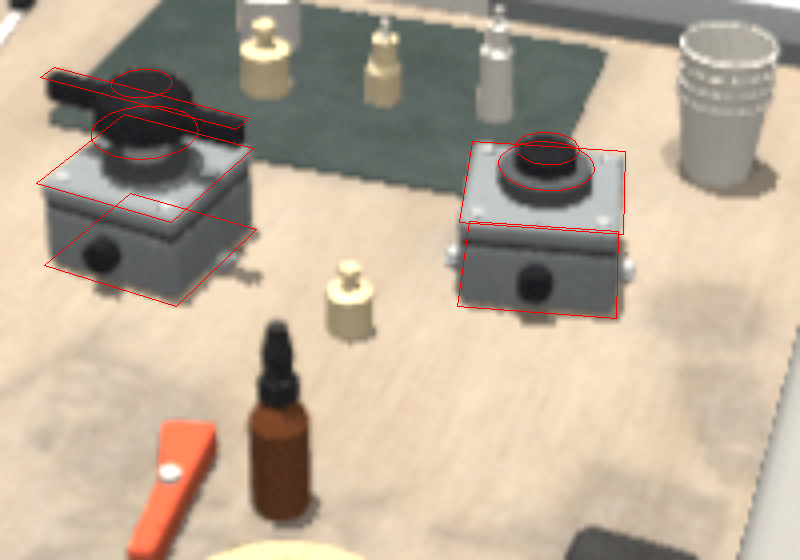

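View pics/t3.png

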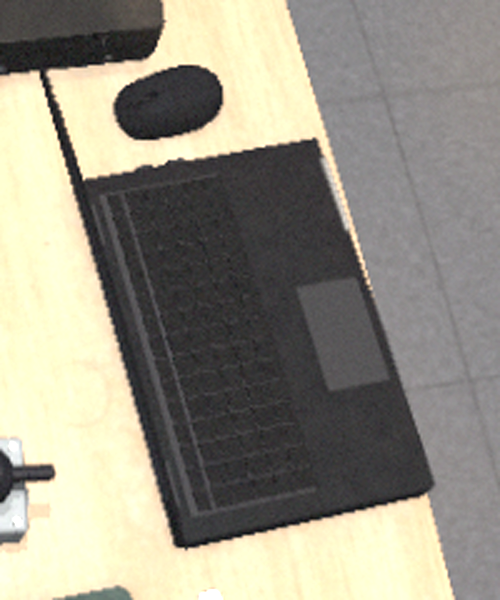

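View pics/s3.png

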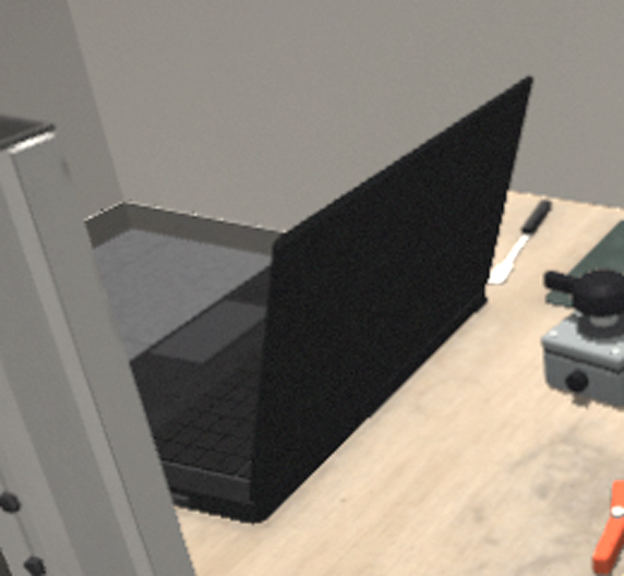

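```bash
python3 - <<'E'
from h import *
T=cam('top');S=cam('side')
print(onz(T,[(453,218),(413,70)],5))
for z in(100,150,200,220,240): print(z,onz(S,[(221,112.5)],z),onz(T,[(451,217),(397,28)],z))
M=np.array([[0.264,0,.964],[-.964,0,.264],[0,-1,0]])
s=robot.observe(); p=s['tcp_pos']
print(np.linalg.norm(p[:2]))
for t in([563,-168.5,404],[512,28,404]): print((np.array(t)-p)@M)
E
```

```text
[[ 495.26467072 -338.65177486    5.        ]
 [ 843.95129006 -325.2418691     5.        ]]
100 [[ 126.19638044 -481.49707852  100.        ]] [[ 483.34301602 -306.70579032  100.        ]
 [ 899.07657779 -285.48469126  100.        ]]
150 [[ 259.71741159 -401.55162119  150.        ]] [[ 475.60057329 -291.87022371  150.        ]
 [ 868.79896257 -271.79943141  150.        ]]
200 [[ 393.23844275 -321.60616387  200.        ]] [[ 467.85813057 -277.0346571   200.        ]
 [ 838.52134734 -258.11417156  200.        ]]
220 [[ 446.64685522 -289.62798094  220.        ]] [[ 464.76115348 -271.10043045  220.        ]
 [ 826.41030125 -252.64006763  220.        ]]
240 [[ 500.05526768 -257.64979801  240.        ]] [[ 461.66417639 -265.16620381  240.        ]
 [ 814.29925517 -247.16596369  240.        ]]
674.967809548432
[-363.56146696    0.67237586  497.93407034]
[-566.45146696    0.67237586  500.64607034]
```

servo_tool:
  deltas: [-15,0,14,0,0,-40,0,37,2,0,-68,0,63,5,0,-97,0,89,8,0,-126,0,116,12,0,-155,0,142,16,0,-185,0,170,19,0,-214,0,196,21,0]
  squeeze: 20

```text
time: 1.17
tcp_pos: [311.6, -390.7, 404.9]
tool_rot: [-1.159, 1.283, -1.284]
wrist_force: [2.2, 0.5, 0.1]
grip_width: -0.002
```

```bash
cat > st.py <<'E'
from h import *
import sys
s=robot.observe(); M=R.from_rotvec(s['tool_rot']).as_matrix(); p=s['tcp_pos']
print(round(s['time'],2),p.round(1),'F',s['wrist_force'].round(1),'T',s['wrist_torque'].round(2),'g',round(s['grip_width'],3)); print(M.round(3).tolist())
for a in sys.argv[1:]:
    t=np.array(eval(a),float); print(a,((t-p)@M).round(1))
E
python3 st.py 420,-180,404 563,-168.5,330
```

```text
1.17 [ 311.6 -390.7  404.9] F [2.2 0.5 0.1] T [ 0.03 -0.09 -0.02] g -0.002
[[-0.102, 0.0, 0.995], [-0.995, -0.0, -0.102], [0.0, -1.0, 0.0]]
420,-180,404 [-220.6    0.9   86.5]
563,-168.5,330 [-246.6   74.9  227.5]
```

servo_tool:
  deltas: [-35,0,15,0,0,-72,0,30,0,0,-110,0,45,0,0,-146,0,60,0,0,-180,0,78,0,0,-208,0,100,0,0,-230,0,128,0,0,-240,10,160,0,0]

```text
time: 1.83
tcp_pos: [495.2, -166.5, 396.7]
tool_rot: [-1.16, 1.277, -1.281]
wrist_force: [1.3, -0.5, 1.0]
grip_width: -0.003
```

servo_tool:
  deltas: [-2,15,25,0,0,-5,30,45,0,0,-7,45,58,0,0,-7,55,65,0,0,-7,60,68,0,0,-7,64,68,0,0,-7,64,68,0,0,-7,64,68,0,0]

```text
time: 2.5
tcp_pos: [561.7, -169.7, 331.4]
tool_rot: [-1.16, 1.282, -1.282]
wrist_force: [0.1, -0.6, 0.6]
grip_width: -0.002
```

```bash
cat > look.py <<'E'
from h import *
import sys
n=sys.argv[1]
c=cam('top'); save(c,'t'+n+'.png',(240,120,440,280),3.5)
c=cam('side'); save(c,'s'+n+'.png',(175,95,415,275),3)
E
python3 st.py 563,-168.5,300; python3 look.py a
```

```text
2.5 [ 561.7 -169.7  331.4] F [ 0.1 -0.6  0.6] T [-0.02  0.01  0.02] g -0.002
[[-0.099, 0.0, 0.995], [-0.995, -0.0, -0.099], [0.0, -1.0, 0.0]]
563,-168.5,300 [-1.3 31.4  1.2]
```

View pics/ta.png

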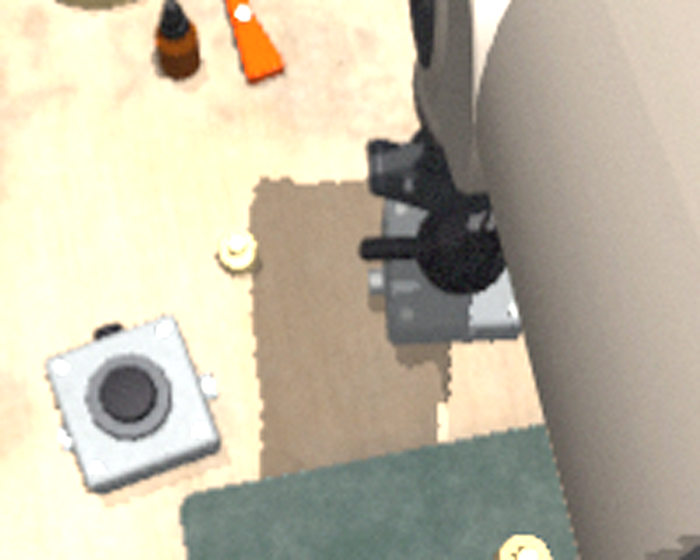

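View pics/sa.png

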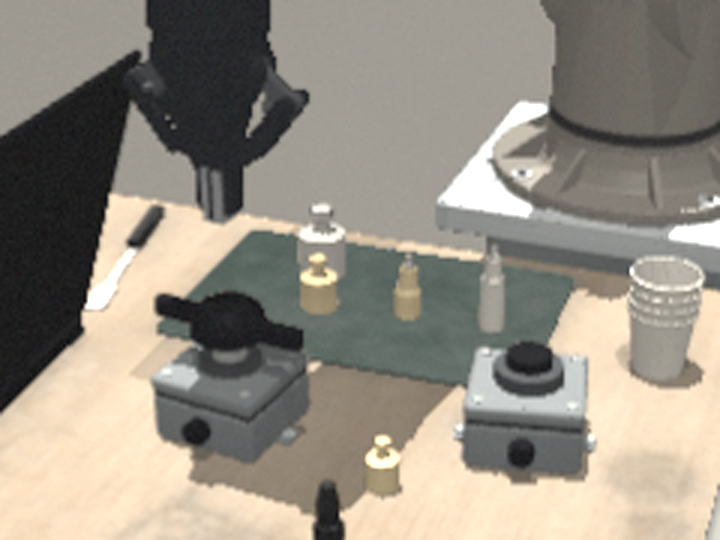

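```bash
python3 - <<'E'
from h import *
S=cam('side'); save(S,'sfull.png',(0,0,640,400),1.2)
for L in (173.4,160.4,186.4): print(L,((proj(S,[[561.7,-169.7,331.4-L]])-[175,95])*3).round())
E
```

```text
173.4 [[222. 218.]]
160.4 [[220. 200.]]
186.4 [[223. 236.]]
```

View pics/sfull.png

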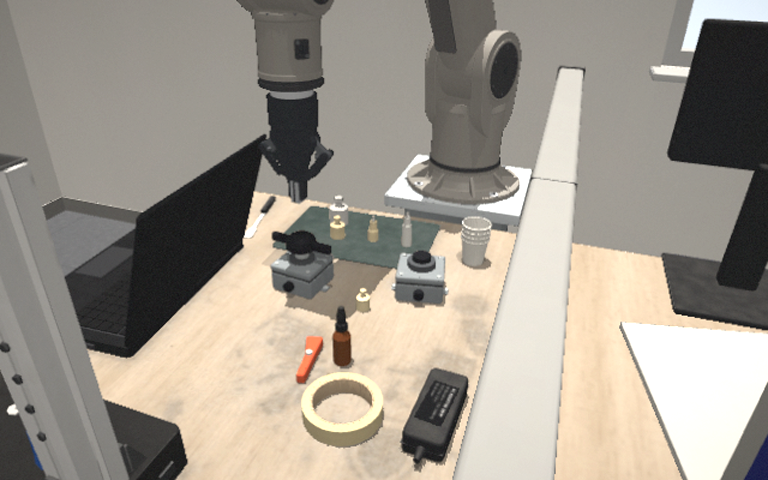

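servo_tool:
  deltas: [-1,12,1,0,0,-1,26,1,0,0,-1,38,1,0,0,-1,47,1,0,0,-1,53,1,0,0,-1,56,1,0,0,-1,56,1,0,0,-1,56,1,0,0]

```text
time: 3.32
tcp_pos: [563.5, -168.5, 274.9]
tool_rot: [-1.161, 1.282, -1.282]
wrist_force: [0.7, -0.3, 0.4]
grip_width: 0.003
```

```bash
python3 st.py 563,-168.5,271.4; python3 look.py b
```

```text
3.32 [ 563.5 -168.5  274.9] F [ 0.7 -0.3  0.4] T [-0.05  0.01 -0.03] g 0.003
[[-0.099, 0.0, 0.995], [-0.995, 0.0, -0.099], [-0.0, -1.0, 0.0]]
563,-168.5,271.4 [ 0.1  3.5 -0.5]
```

View pics/sb.png

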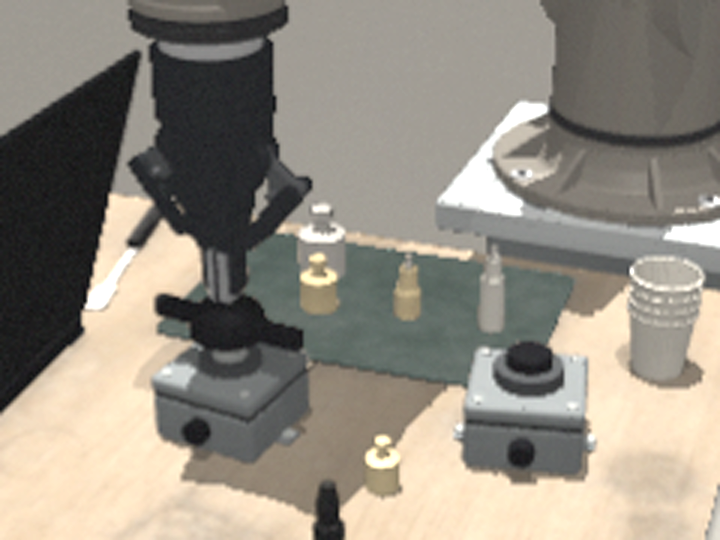

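servo_tool:
  deltas: [0,2,0,0,0,0,4,0,0,0,0,6,0,0,0,0,8,0,0,0,0,10,0,0,0,0,11,0,0,0,0,12,0,0,0,0,12,0,0,0]

```text
time: 4.08
tcp_pos: [563.5, -168.5, 262.8]
tool_rot: [-1.161, 1.281, -1.282]
wrist_force: [-0.1, -0.7, 4.7]
grip_width: 0.001
```

```bash
python3 st.py
```

```text
4.08 [ 563.5 -168.5  262.8] F [-0.1 -0.7  4.7] T [-0.04 -0.    0.01] g 0.001
[[-0.099, 0.0, 0.995], [-0.995, -0.0, -0.099], [-0.0, -1.0, 0.0]]
```

servo_tool:
  deltas: [0,0.5,0,0,0,0,1,0,0,0,0,1.5,0,0,0,0,2,0,0,0,0,2.5,0,0,0,0,3,0,0,0,0,3,0,0,0,0,3,0,0,0]

```text
time: 4.75
tcp_pos: [563.7, -168.5, 260.8]
tool_rot: [-1.16, 1.281, -1.283]
wrist_force: [-4.8, 0.2, 17.2]
grip_width: 0.001
```

```bash
python3 st.py
```

```text
4.75 [ 563.7 -168.5  260.8] F [-4.8  0.2 17.2] T [ 0.13  0.74 -0.  ] g 0.001
[[-0.099, 0.001, 0.995], [-0.995, -0.0, -0.099], [0.0, -1.0, 0.001]]
```

servo_tool:
  deltas: [0,-3,0,0,0,0,-8,0,0,0,0,-16,0,0,0,0,-26,0,0,0,0,-36,0,0,0,0,-45,0,0,0,0,-50,0,0,0,0,-50,0,0,0]

```text
time: 5.42
tcp_pos: [563.7, -168.6, 311.3]
tool_rot: [-1.16, 1.28, -1.283]
wrist_force: [0.1, 0.2, -0.7]
grip_width: -0.003
```

```bash
python3 st.py; python3 look.py c
```

```text
5.42 [ 563.7 -168.6  311.3] F [ 0.1  0.2 -0.7] T [ 0.03 -0.03 -0.02] g -0.003
[[-0.099, 0.002, 0.995], [-0.995, -0.001, -0.099], [0.0, -1.0, 0.002]]
```

View pics/sc.png

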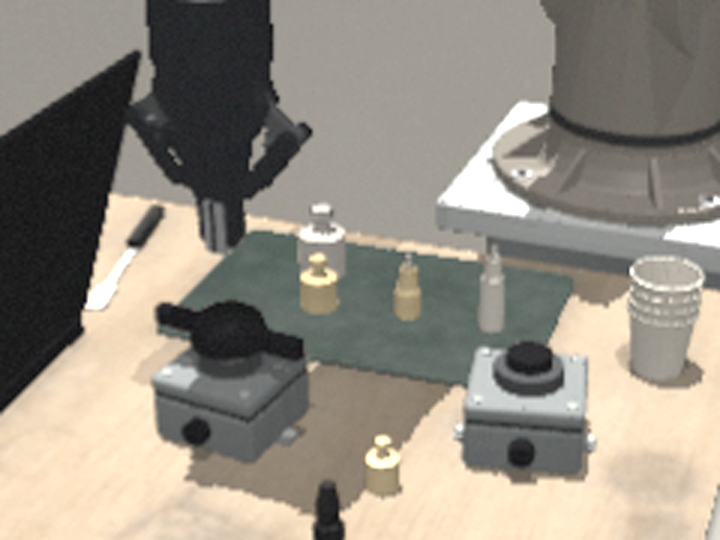

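View pics/tc.png

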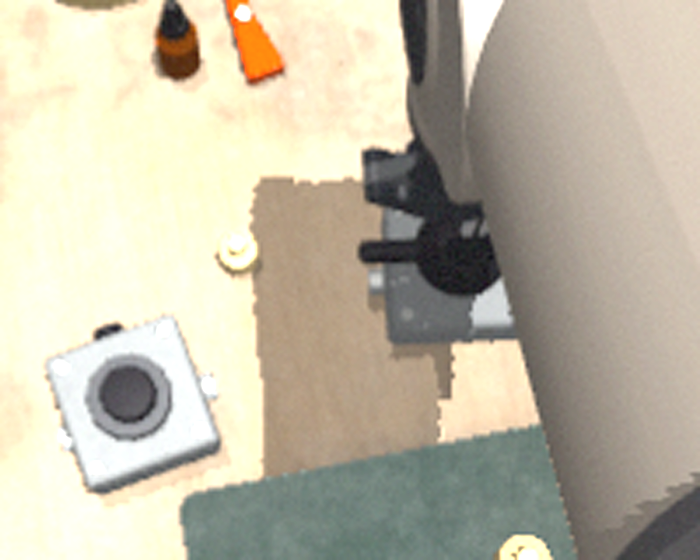

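servo_tool:
  deltas: [-15,0,-10,0,0,-30,2,-20,0,0,-42,12,-27,0,0,-45,28,-28,0,0,-45,46,-28,0,0,-45,60,-28,0,0,-45,68,-28,0,0,-45,70,-28,0,0]

```text
time: 6.18
tcp_pos: [539.3, -120.8, 238.0]
tool_rot: [-1.163, 1.284, -1.28]
wrist_force: [-0.1, -0.4, 0.1]
grip_width: -0.005
```

```bash
python3 st.py; python3 look.py d
```

```text
6.18 [ 539.3 -120.8  238. ] F [-0.1 -0.4  0.1] T [0.02 0.02 0.  ] g -0.005
[[-0.099, -0.003, 0.995], [-0.995, 0.001, -0.099], [-0.0, -1.0, -0.003]]
```

View pics/sd.png

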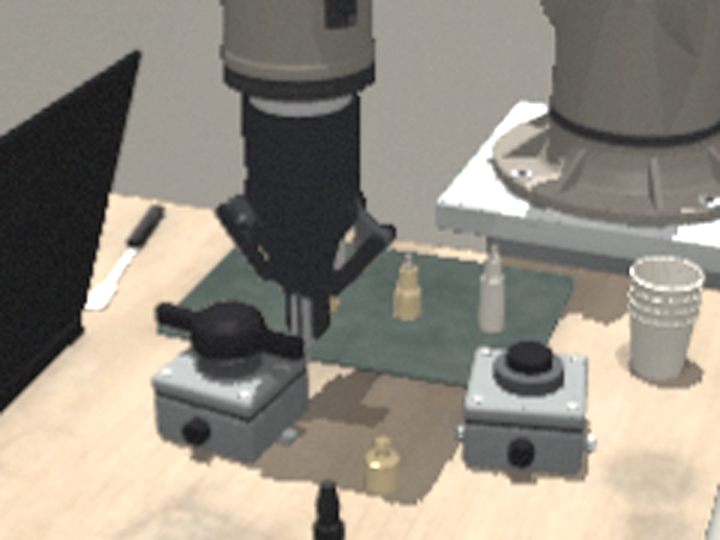

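View pics/td.png

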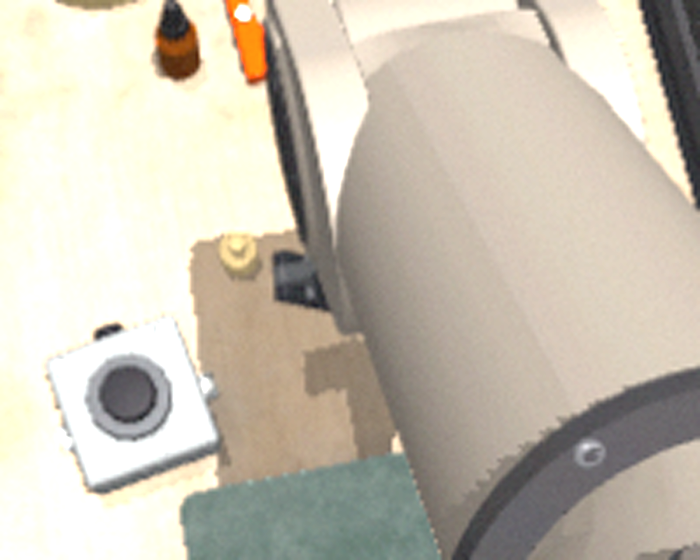

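servo_tool:
  deltas: [0,0,5,0,0,0.5,0,10,0,0,-0.9,0,16,5.7,0,-1.9,0,20.7,11.5,0,-2.4,0,25.5,17.2,0,-2.5,0,30.3,22.9,0,-2.5,0,30.3,22.9,0,-2.5,0,30.3,22.9,0]

```text
time: 6.95
tcp_pos: [570.7, -121.3, 240.2]
tool_rot: [-0.932, 1.563, -1.564]
wrist_force: [-1.0, 0.7, 1.7]
grip_width: -0.001
```

```bash
python3 st.py 563,-169,241; python3 look.py e; python3 -c "
from bench import robot;print(robot.observe()['qpos'])"
```

```text
6.95 [ 570.7 -121.3  240.2] F [-1.   0.7  1.7] T [0.18 0.19 0.07] g -0.001
[[-0.475, 0.001, 0.88], [-0.88, -0.0, -0.475], [-0.0, -1.0, 0.001]]
563,-169,241 [45.7 -0.8 15.9]
[ 0.20744077  0.47882664 -0.13642469  1.93859222  0.09390696  0.72981211
 -2.04963756]
```

View pics/se.png

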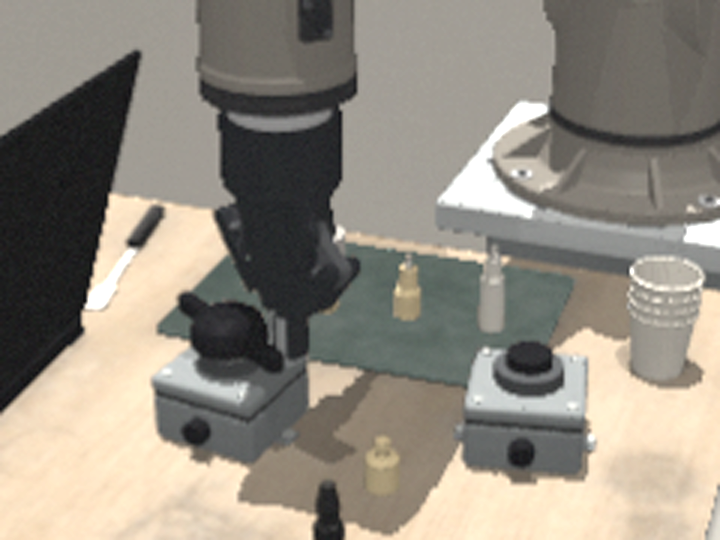

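servo_tool:
  deltas: [-1,0,2.5,3,0,-1.5,0,5,6,0,-2.2,0,8,9.5,0,-2.7,0,11,13,0,-3,0,14,17,0,-3.1,0,17,20.5,0,-3,0,19.5,23.5,0,-2.9,0,21.5,25.5,0]

```text
time: 7.72
tcp_pos: [590.5, -129.3, 239.8]
tool_rot: [-0.604, 1.863, -1.862]
wrist_force: [-1.4, 0.8, 0.9]
grip_width: 0.004
```

```bash
python3 st.py 563,-169,241; python3 look.py f
```

```text
7.72 [ 590.5 -129.3  239.8] F [-1.4  0.8  0.9] T [ 0.17  0.37 -0.03] g 0.004
[[-0.81, -0.0, 0.587], [-0.587, 0.0, -0.81], [-0.0, -1.0, -0.0]]
563,-169,241 [45.6 -1.2 16.1]
```

View pics/sf.png

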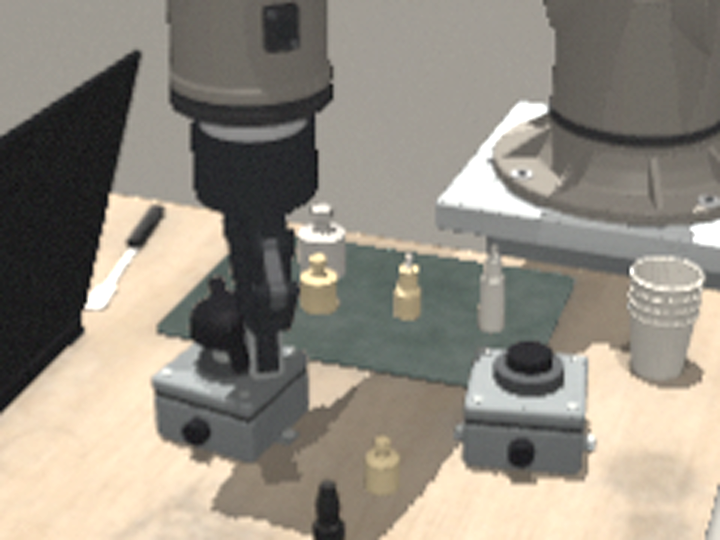

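servo_tool:
  deltas: [2.3,0,-5.3,-6.5,0,5.3,0,-10.2,-13.5,0,8.9,0,-14.8,-20.5,0,12.9,0,-19,-27.5,0,17.5,0,-22.5,-34.5,0,22.5,0,-25.5,-41.5,0,29,0,-29,-48.5,0,43,0,-41,-48.5,0]

```text
time: 8.48
tcp_pos: [532.5, -121.6, 240.0]
tool_rot: [-1.166, 1.27, -1.273]
wrist_force: [-0.4, -0.3, -0.5]
grip_width: 0.001
```

```bash
python3 st.py ; python3 look.py g
```

```text
8.48 [ 532.5 -121.6  240. ] F [-0.4 -0.3 -0.5] T [ 0.02  0.04 -0.03] g 0.001
[[-0.085, 0.002, 0.996], [-0.996, 0.0, -0.085], [-0.0, -1.0, 0.002]]
```

View pics/sg.png

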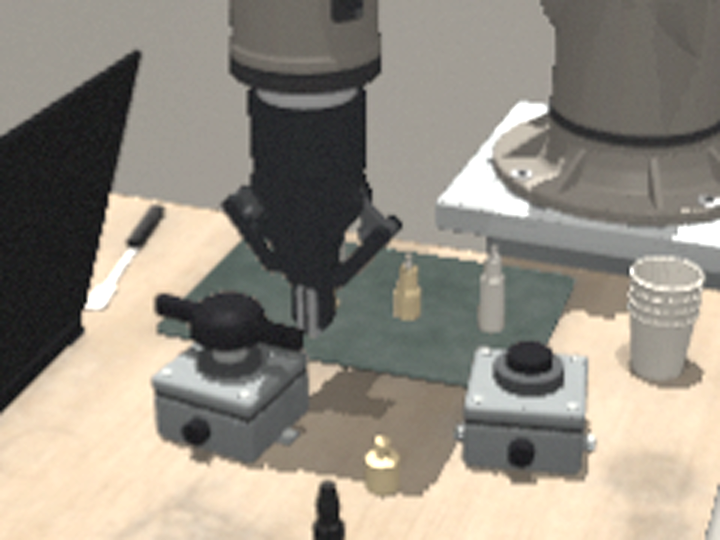

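servo_tool:
  deltas: [0,-15,-3,0,0,-5,-38,-8,0,0,-30,-48,-13,0,0,-62,-48,-18,0,0,-95,-48,-25,0,0,-124,-48,-30,0,0,-142,-48,-33,0,0,-147,-48,-33,0,0]

```text
time: 9.25
tcp_pos: [513.0, 31.8, 288.2]
tool_rot: [-1.163, 1.276, -1.276]
wrist_force: [0.2, 0.5, 0.3]
grip_width: 0.001
```

```bash
python3 st.py 512,28,245.4; python3 look.py i
```

```text
9.25 [513.   31.8 288.2] F [0.2 0.5 0.3] T [-0.01  0.03 -0.01] g 0.001
[[-0.091, 0.001, 0.996], [-0.996, 0.001, -0.091], [-0.001, -1.0, 0.001]]
512,28,245.4 [ 3.9 42.8 -0.7]
```

View pics/si.png

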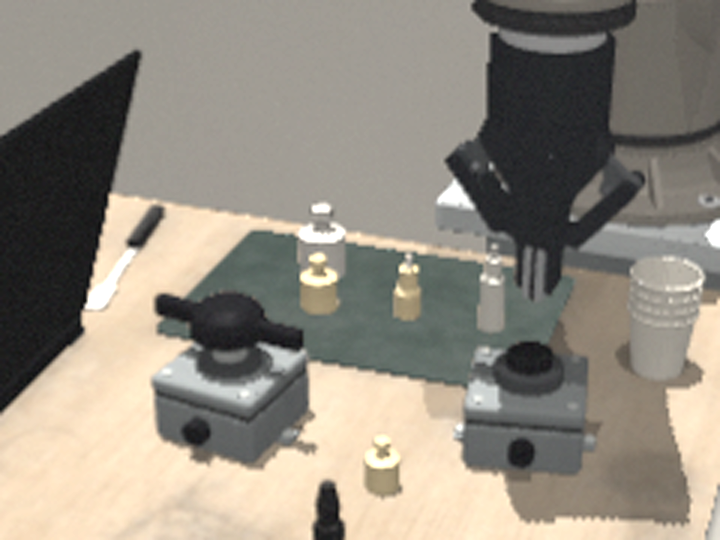

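View pics/ti.png

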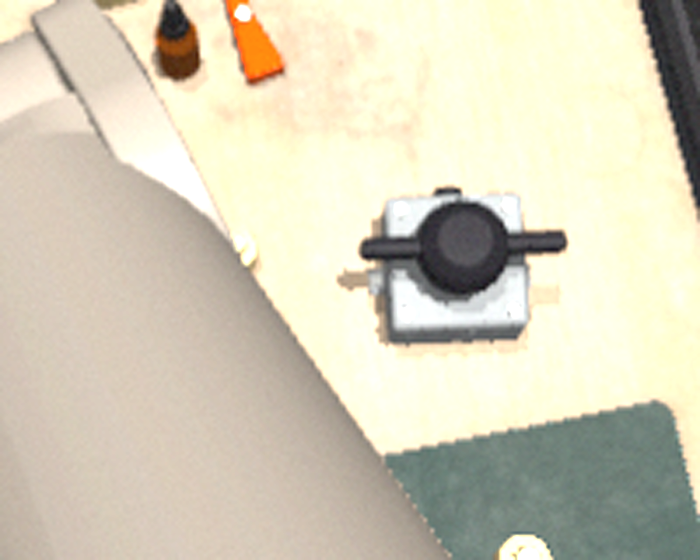

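servo_tool:
  deltas: [1,8,0,0,0,2,18,0,0,0,2,26,0,0,0,2,32,0,0,0,2,36,0,0,0,2,37,0,0,0,2,37,0,0,0,2,37,0,0,0]

```text
time: 10.02
tcp_pos: [513.0, 26.3, 250.9]
tool_rot: [-1.162, 1.28, -1.28]
wrist_force: [-0.0, -0.4, 0.4]
grip_width: 0.0
```

```bash
python3 st.py 512,28,245.4
```

```text
10.02 [513.   26.3 250.9] F [-0.  -0.4  0.4] T [0.02 0.05 0.04] g 0.0
[[-0.097, 0.0, 0.995], [-0.995, 0.0, -0.097], [-0.0, -1.0, 0.0]]
512,28,245.4 [-1.6  5.5 -1.2]
```

servo_tool:
  deltas: [-1,2,-1,0,0,-1,4,-1,0,0,-1,6,-1,0,0,-1,8,-1,0,0,-1,10,-1,0,0,-1,12,-1,0,0,-1,13,-1,0,0,-1,13,-1,0,0]

```text
time: 10.68
tcp_pos: [512.2, 27.6, 239.0]
tool_rot: [-1.161, 1.28, -1.281]
wrist_force: [-11.0, -0.6, 33.5]
grip_width: 0.004
```

```bash
python3 st.py
```

```text
10.68 [512.2  27.6 239. ] F [-11.   -0.6  33.5] T [-0.02  2.44  0.04] g 0.004
[[-0.097, 0.001, 0.995], [-0.995, -0.0, -0.097], [0.0, -1.0, 0.001]]
```

servo_tool:
  deltas: [0,-3,0,0,0,0,-8,0,0,0,0,-18,0,0,0,0,-30,0,0,0,0,-45,0,0,0,0,-60,0,0,0,0,-70,0,0,0,0,-70,0,0,0]

```text
time: 11.35
tcp_pos: [512.5, 27.4, 309.9]
tool_rot: [-1.159, 1.278, -1.282]
wrist_force: [0.3, -0.6, 0.5]
grip_width: -0.001
```

servo_tool:
  deltas: [0,-10,0,0,0,0,-20,0,0,0,0,-30,0,0,0,0,-40,0,0,0,0,-40,0,0,0,0,-40,0,0,0,0,-40,0,0,0,0,-40,0,0,0]

```text
time: 12.02
tcp_pos: [511.8, 27.3, 347.2]
tool_rot: [-1.162, 1.281, -1.28]
wrist_force: [-0.1, 0.3, 0.3]
grip_width: -0.001
```

```bash
python3 st.py; python3 look.py j
```

```text
12.02 [511.8  27.3 347.2] F [-0.1  0.3  0.3] T [ 0.03 -0.07  0.02] g -0.001
[[-0.097, -0.001, 0.995], [-0.995, -0.0, -0.097], [0.0, -1.0, -0.001]]
```

View pics/sj.png

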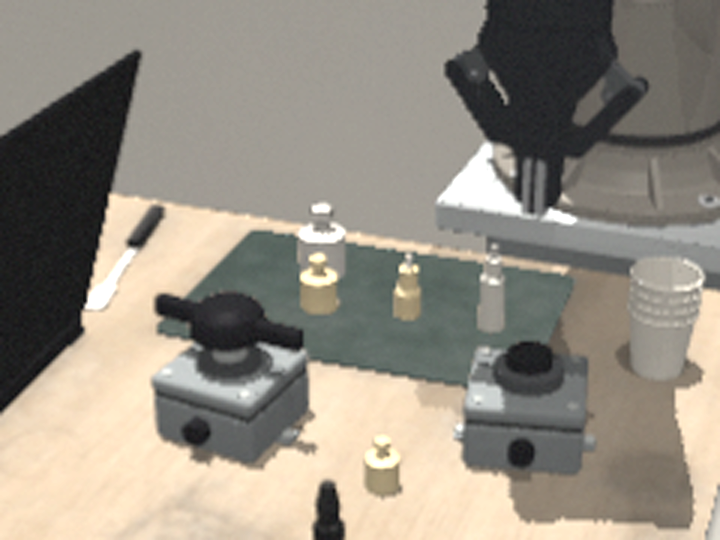

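The head is out at about (230,320) and the button is back up at about (530,355). The bystanders have not moved and the hand is clear, so I'm handing in.

```bash
python3 -c "
from bench import robot;print(robot.sign_off())"
```

```text
the job is handed in; nothing more can be done
None
```

The stop-station test is done in the order asked, and I handed it in at about 12 s of the 54 s allowed. No verdict was reported.

- **Press:** With the fingers shut, I pressed the mushroom head straight in until it hit the hard stop, at about 17 N. I lifted the hand off, and the side picture showed the head staying in, visibly lower than before.
- **Twist:** I pushed the left wing from the robot side only, with the fingers shut, through an arc to about 0.84 rad. After I backed off along the same arc, the pictures from both cameras showed the head fully out with its wings back at rest.
- **Reset button:** I pressed the flat button to its hard stop, about 6.4 mm of travel by my reckoning. The wrist read 33 N up and 11 N sideways, more than needed but within the limits. I then lifted the hand 108 mm, and the button was back up.
- **Last checks:** The wrist force was near zero and nothing was touching the robot. The bystanders in the last side picture, which did not show the lower part of the dropper bottle, stood where they began. I judged the latch and the return from the pictures and the forces, because the press and twist joints cannot be read directly.
- **Disagreement:** My first rough estimate of the head's centre from the side camera was about 7 to 11 mm off the top camera's. A later overlay brought this down to about 2 mm, and the forces during contact fitted the final position.

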